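# Bolt the bamboo workshop's tool chest

### The job

Bolt the lid of the wooden tool chest: slide the barrel bolt across to its stop, then turn its handle fully down into the notch, and let go. Feel for the stop and the notch rather than forcing them: the bolt must never be pushed hard against its metalwork. Leave the bamboo cup, the mallet and the wooden block where they are.

Things in the scene. Friction and masses are not known exactly. Their poses are not given: they have to be found in the camera images.
- chest: Fixed wooden tool chest, 248 mm deep (x), 403 mm long (y), 105 mm high, flat lid in two leaves. Origin: centre of its underside; z up, y is the way the bolt slides to lock, -x is its front (robot side). A steel barrel bolt lies along y on the lid near the front edge. Its fittings stand at most 44 mm above the lid, but for the handle.
- axis0 (a point): Point fixed to the chest, on the bolt's axis, 26 mm above the lid and 36 mm behind the front edge: the foot of the handle when the bolt is fully drawn back. Axes as the chest's. A steel guide rail stands 15 to 22 mm in front of the axis, its top 15 mm above it, so the handle cannot be turned down (it is blocked at 0.4 to 0.7 rad) except at the notch.
- staple (a point): Middle of the steel staple on the lid's other leaf, 113 mm along y from point axis0 on the same axis, 31 mm wide, 40 mm above the lid: the bolt's tip enters it as it slides across.
- knob (a point): Centre of the steel ball knob, 22 mm in diameter, on the end of the handle, a 9 mm round bar square to the bolt. 58 mm from the bolt's axis: above it with the handle upright, in front of it (chest -x) when turned down. z points outward along the handle, y is the chest's y. Pinched from above with fingers closing along y, it pivots between them as the handle turns.
- slide (a joint): Bolt's travel along the chest's y (m), 0 drawn back, growing towards lock; drags with about 2.5 N. It meets a steel stop (10 mm thick, up to 18 mm above the axis) at 0.024 to 0.056, set differently on every chest and not measured: feel the push rise. The notch is the gap in the rail just before the stop, 12 mm wide: the handle can turn down from the stop to 3 mm short of it.
- turn (a joint): Handle's angle (rad): 0 upright, growing as the knob swings down to the front (chest -x). Light friction (0.04 N m); stays where left. It rests on the notch's floor, nearly level, at 1.40 to 1.48. Over 18 N against the stop damages it; so do over 45 N on rail or notch floor, which lie near the axis: 13 N at the knob. 5 to 8 N at the knob is ample for both.
- cup: Loose upright bamboo cup, 74 mm wide, 85 mm high, on the lid's rear part; origin at the centre of its underside. A bystander.
- mallet: Loose wooden mallet lying on the table: head 45 x 90 x 44 mm, round handle 24 mm thick to its -x, 200 mm long overall; origin on the table between them. A bystander.
- block: Loose wooden block, 130 x 75 x 60 mm, on the table; origin at the centre of its underside. A bystander.

How it is judged:
On the way:
1. the bolt is slid across towards its stop with the handle still up (value of joint slide above 0.018 m and value of joint turn below 0.8 rad), for 0.1 s.
At the end, for the whole second after the job is handed in: The bolt is slid across (slide above 0.018 m), its handle is turned down into the notch (turn above 1.25 rad), both at rest (value of joint turn above 1.25 rad and value of joint slide above 0.018 m and velocity of joint turn between -0.05 and 0.05 rad/s and velocity of joint slide between -0.01 and 0.01 m/s); the robot touches nothing.
It fails at once if the handle is pushed against the bolt's stop with more than 18 N (contact force between turn_c0 and plate_c2 above 18 N or contact force between turn_c0 and plate_c3 above 18 N).
It fails at once if the handle is pressed down on the guide rail or the notch's floor with more than 45 N there (about 13 N at the knob) (contact force between turn_c0 and plate_c0 above 45 N or contact force between turn_c0 and plate_c1 above 45 N).
It fails at once if the cup, mallet or block is moved more than 20 mm (distance of any of cup, mallet, block from where it was at the start of the episode above 0.02 m).
It also fails if it takes over 51 s, if anything falls off the work surface, if the arm or the gripper's body presses on something with over 40 N, if the wrist force passes 120 N, or if a joint passes its speed limit or range.

### The arm

A 7-joint arm with a two-finger parallel gripper is mounted at the origin on the work surface. World frame = base frame: x ahead of the robot, y to its left, z up, the work surface at z = 0. Lengths are in m, angles in rad, forces in N, time in s.
With the tool pointing down it reaches from about 0.425 to 0.925 m from the base axis. Payload 6.8 kg.
Tool frame: the origin (TCP) lies on the centre line of the jaws, within the pads' length; the fingertips stand 19 mm ahead of it and the grasp point (between the pads) is the TCP; z points along the fingers, y is the line along which they close (so a half turn about z gives the same grasp; the last joint's range is limited). The gripper opens to 85 mm and grips with 20 to 120 N. Pads are 22 mm wide; open, the fingers measure 114 mm over their backs; the gripper's body (76 mm by 85 mm) begins 54 mm behind the grasp point. The pads swing forward as they close: fully open they stand 13 mm farther back than shut.
Start: joints at [1.04, 0.477, 0.022, 1.555, -0.011, 1.109, -0.083], TCP at [0.277, -0.616, 0.25] pointing down, gripper open.
Joint ranges: [-2.96, 2.96], [-0.34, 2.1], [-1.41, 1.46], [0.24, 2.44], [-1.37, 4.51], [0.17, 1.92], [-2.96, 2.96]. Speed limits (rad/s): [2.39, 2.39, 3.14, 3.14, 3.14, 3.14, 3.14].

### API

Orientations are given as a rotation vector (axis times angle).
In Python, from bench import r gives the robot as it stands. The module is installed in compiled form; this text tells all that it offers.
- The arm moves only by the tool arm_command, never from a script. Its argument "rows" is a list of rows, each an object of numbers: "fingers": the opening, from -1 (shut) to 1 (fully open); "x", "y", "z": the shift along the tool's x, y, z in m; "ax", "ay", "az": the turn, a rotation vector about the tool's x, y, z in degrees. In form: [{"fingers": .., "x": .., "y": .., "z": .., "ax": .., "ay": .., "az": ..}, ...]. A call has 1 to 10 rows; each row shifts and turns the commanded pose from where the row before left it, along the tool's axes as they then stand; what a row does not reach is not made up. A row lasts 1/12 s, in which the tool goes at most 41.7 mm and 7.16 degrees, less where a joint would pass 70% of its speed; a pose out of reach is approached as far as the arm can. A call is refused whole if a number of a shift passes 0.0417 or a number of a turn 7.16, either way. A call with a gripper value outside its range is refused whole. The fingers move at their own pace and stop on an object; "grip_force" is the grip in N (left out, the last holds). Time passes only in rows, so rows that do not move let the fingers close. It gives the time, the measured TCP pose, the force, the opening and the grip force at its end, in the units of the state.
- r.get_obs(): the state, without advancing time (a new reading comes with each control period).
- r.grab_frame(name): name is "scene" or "side" or "wrist"; returns a dict with "frame" (384x512x3 uint8, red, green, blue), "depth" (384x512 float32, m along the optical axis (not along the pixel's ray), 0 where there is no reading), "K" (3x3 intrinsics, pixels), "distortion" ([k1, k2, p1, p2, k3] as OpenCV has them; the pictures are not rectified), "world_from_camera" (4x4, takes a point from camera to world coordinates). Camera axes: x right, y down, z forward; pixel columns grow to the right and rows downward; lengths in m; the calibration is good to about 2 mm. A picture is of the moment at which its call begins.
- r.hand_in(): hands the job in; it is judged then, once.
The state is a dict: "clock": time; "joints": joint angles; "qvel": joint speeds; "tau": joint torques, N m; "tcp_pos": TCP position; "orientation": TCP orientation; "contact_force": force on the tool from outside, world axes, zero at the start; "moment": the same for the moment, N m; "grip_width": finger opening in m; "gripper_force": force on a finger pad.
Only numpy, scipy, OpenCV 4.12 (cv2) and the standard library are available. Lean on these libraries where they do the work, as an engineer would, in place of code of your own. Each camera call takes 0.05 s, during which the arm holds its last target. There are 200 camera calls.

## Working session

There is one attempt and no reset: what is moved stays moved. The work goes in short steps, Python scripts to look and compute and a tool call to move; the robot and the scene stay as the last step left them, time stands still between calls to the robot, and variables do not carry over. Pictures are saved under pics/ and viewed, at most 10 in all, crops included, and the job is handed in when it is done.

Besides the shell and the picture viewer there is one more tool, called after "Request:" by a JSON object that holds its "api" and its "payload", one argument or row to a line. arm_command: Moves the arm, as the interface text tells. Its arguments: {"type":"object","properties":{"rows":{"type":"array"},"grip_force":{"type":"number"}},"required":["rows"]}

```bash
mkdir -p pics; cat > h.py <<'E'
import numpy as np, cv2
from bench import r
from scipy.spatial.transform import Rotation as R
def cloud(f):
    d=f["depth"]; h,w=d.shape
    u,v=np.meshgrid(np.arange(w),np.arange(h))
    p=cv2.undistortPoints(np.stack([u,v],-1).reshape(-1,1,2).astype(np.float64),f["K"],np.array(f["distortion"])).reshape(h,w,2)
    P=np.dstack([p*d[...,None],d]); T=f["world_from_camera"]
    return P@T[:3,:3].T+T[:3,3]
E
python3 - <<'E'
from h import *
o=r.get_obs(); print({k:np.round(v,3) for k,v in o.items()})
a=[]
for n in ["scene","side"]:
    f=r.grab_frame(n); np.savez(f"{n}0.npz",**f); a.append(f["frame"]); print(n,np.round(f["world_from_camera"],3).tolist(), np.round(f["K"],1).tolist())
for n,i in zip(["scene","side"],a): cv2.imwrite(f"pics/{n}0.png",cv2.resize(i[...,::-1],(768,576)))
E
```

```text
{'clock': np.float64(0.0), 'joints': array([ 1.04 ,  0.478,  0.022,  1.556, -0.011,  1.109, -0.083]), 'qvel': array([ 0.   ,  0.001,  0.   ,  0.001,  0.   , -0.   ,  0.001]), 'tau': array([-1.0000e-03, -5.9645e+01,  1.6080e+00, -2.8120e+01,  1.2000e-02,
        9.0000e-03,  0.0000e+00]), 'tcp_pos': array([ 0.277, -0.615,  0.249]), 'orientation': array([-3.07e+00, -6.59e-01,  1.00e-03]), 'contact_force': array([-1.354,  0.679,  0.111]), 'moment': array([ 0.011, -0.044,  0.033]), 'gripper_force': np.float64(0.0), 'grip_width': np.float64(0.085)}
scene [[0.676, 0.604, -0.421, 1.143], [0.736, -0.565, 0.372, -0.499], [-0.013, -0.562, -0.827, 1.254], [0.0, 0.0, 0.0, 1.0]] [[446.2, 0.0, 258.8], [0.0, 446.2, 187.3], [0.0, 0.0, 1.0]]
side [[-0.975, -0.143, 0.168, 0.371], [-0.221, 0.687, -0.693, 0.9], [-0.016, -0.713, -0.701, 1.057], [0.0, 0.0, 0.0, 1.0]] [[365.5, 0.0, 254.9], [0.0, 365.5, 195.0], [0.0, 0.0, 1.0]]
```

View pics/scene0.png

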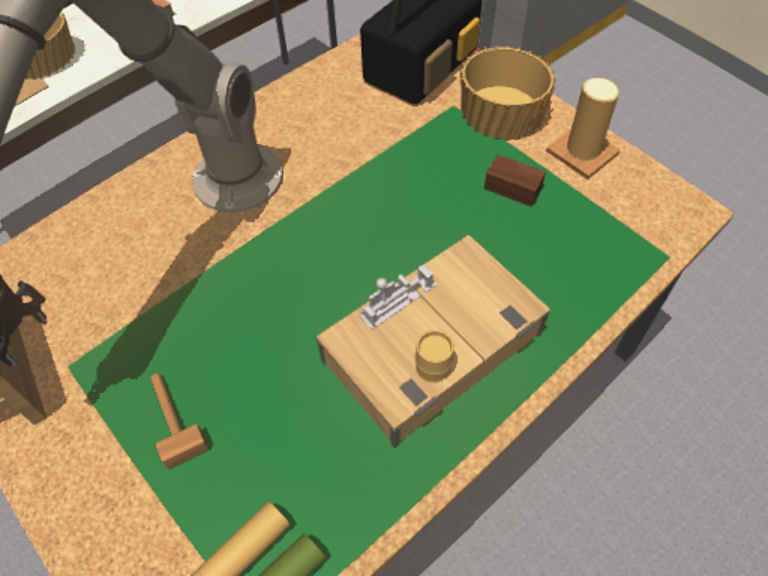

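View pics/side0.png

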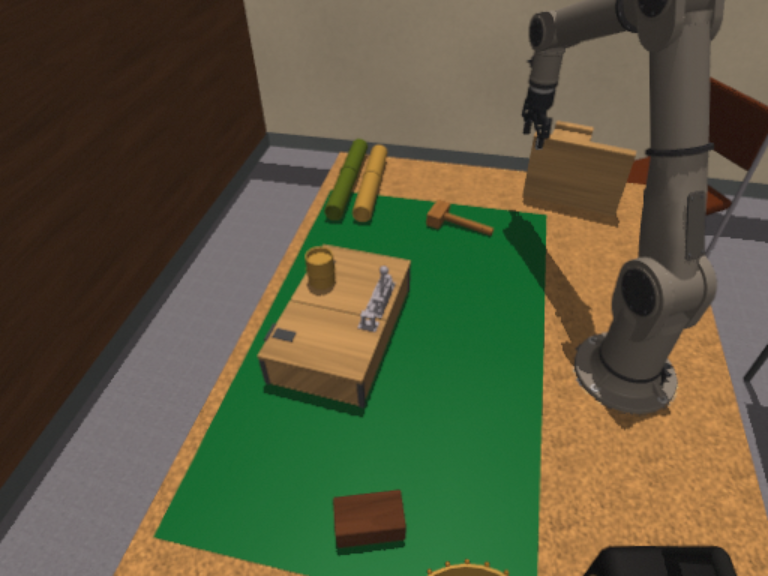

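The scene view shows the chest around (435,335), with the bolt's upright knob near (382,284) and the staple near (427,278). The side view shows the knob near (384,272) and the staple near (368,320). Next I'll measure the lid and the steel from depth.

```bash
python3 - <<'E'
from h import *
for n in ["scene","side"]:
    f=dict(np.load(n+"0.npz")); P=cloud(f); hsv=cv2.cvtColor(f["frame"],cv2.COLOR_RGB2HSV)
    near=(abs(P[...,0]-.65)<.35)&(abs(P[...,1])<.4)&(f["depth"]>0)
    lid=near&(abs(P[...,2]-.105)<.006)
    nl,lab,st,_=cv2.connectedComponentsWithStats(lid.astype(np.uint8))
    k=1+np.argmax(st[1:,4]); q=P[lab==k][:,:2].astype(np.float32)
    rc=cv2.minAreaRect(q); box=cv2.boxPoints(rc)
    print(n,"lid z",np.median(P[lab==k][:,2]),rc,"\n",np.round(box,3).tolist())
    S=near&(hsv[...,1]<70)&(P[...,2]>.113)
    s=P[S]; print("steel n",len(s)); 
    e=box[np.argsort(box[:,0])]
    # chest y dir: long axis
    a,b=box[1]-box[0],box[2]-box[1]; L=a if np.hypot(*a)>np.hypot(*b) else b; y=L/np.hypot(*L); y=y*np.sign(y[1]); x=np.array([y[1],-y[0]]); 
    c=np.array(rc[0]); print("yaw",np.degrees(np.arctan2(-y[0],y[1])))
    l=np.c_[(s[:,:2]-c)@x,(s[:,:2]-c)@y,s[:,2]]
    for lo in np.arange(.11,.22,.01):
        m=(l[:,2]>=lo)&(l[:,2]<lo+.01)
        if m.any(): print(round(lo,3),m.sum(),np.round(np.median(l[m],0),4),np.round(l[m].min(0),3),np.round(l[m].max(0),3))
    t=s[s[:,2]>s[:,2].max()-.012]; print("top world",np.median(t,0),s[:,2].max())
    vu=np.argwhere(S&(P[...,2]>s[:,2].max()-.020)); print("knob px",vu.mean(0),len(vu))
    x0,y0=np.array(np.argwhere(S).mean(0)[::-1],int)
    cv2.imwrite(f"pics/{n}_crop.png",cv2.resize(f["frame"][y0-35:y0+35,x0-45:x0+45,::-1],None,fx=7,fy=7,interpolation=cv2.INTER_CUBIC)); print("crop o",x0-45,y0-35)
E
```

```text
scene lid z 0.10412319751195476 ((0.6967605352401733, 0.01631981134414673), (0.40948453545570374, 0.25776708126068115), 85.56755828857422) 
 [[0.5519999861717224, -0.17800000309944153], [0.8090000152587891, -0.1979999989271164], [0.8410000205039978, 0.20999999344348907], [0.5839999914169312, 0.23000000417232513]]
steel n 618
yaw -4.4324346
0.11 93 [-0.0861 -0.0447  0.117 ] [-0.11  -0.103  0.113] [-0.073  0.053  0.12 ]
0.12 132 [-0.0858 -0.0397  0.1239] [-0.113 -0.103  0.12 ] [-0.075  0.052  0.13 ]
0.13 203 [-0.0899 -0.0426  0.1348] [-0.112 -0.103  0.13 ] [-0.076  0.058  0.14 ]
0.14 125 [-0.1003 -0.005   0.1444] [-0.113 -0.094  0.14 ] [-0.076  0.055  0.15 ]
0.15 15 [-0.0931 -0.0548  0.1527] [-0.11  -0.062  0.15 ] [-0.09   0.05   0.158]
0.16 5 [-0.0938 -0.0604  0.1628] [-0.096 -0.063  0.161] [-0.093 -0.054  0.169]
0.17 4 [-0.0922 -0.0612  0.1756] [-0.094 -0.064  0.172] [-0.091 -0.059  0.177]
0.18 9 [-0.0907 -0.0598  0.1888] [-0.097 -0.067  0.182] [-0.089 -0.048  0.19 ]
0.19 31 [-0.0959 -0.0603  0.1944] [-0.105 -0.069  0.19 ] [-0.088 -0.05   0.2  ]
0.2 1 [-0.1002 -0.0591  0.2012] [-0.1 
[... 642 characters left out ...]
-0.077  0.056  0.13 ]
0.13 102 [-0.0944 -0.0277  0.1345] [-0.113 -0.101  0.13 ] [-0.08   0.057  0.14 ]
0.14 89 [-0.0992  0.0009  0.1437] [-0.112 -0.078  0.14 ] [-0.075  0.056  0.15 ]
0.15 5 [-0.0942 -0.0551  0.1545] [-0.097 -0.058  0.153] [-0.09  -0.053  0.157]
0.16 4 [-0.0956 -0.0537  0.1647] [-0.098 -0.057  0.164] [-0.094 -0.053  0.168]
0.17 2 [-0.096  -0.0544  0.1725] [-0.098 -0.056  0.171] [-0.094 -0.053  0.174]
0.18 6 [-0.1015 -0.0488  0.1852] [-0.106 -0.053  0.183] [-0.096 -0.047  0.19 ]
0.19 20 [-0.0998 -0.0544  0.1948] [-0.108 -0.063  0.191] [-0.091 -0.046  0.199]
top world [ 0.59302742 -0.02761493  0.19424171] 0.19891713727984384
knob px [180.30769231 255.34615385] 26
crop o 207 162
```

```bash
python3 - <<'E'
from h import *
O=[];D=[]
for n in ["scene","side"]:
    f=dict(np.load(n+"0.npz")); P=cloud(f); hsv=cv2.cvtColor(f["frame"],cv2.COLOR_RGB2HSV)
    S=(np.hypot(P[...,0]-.595,P[...,1]+.033)<.025)&(P[...,2]>.176)&(P[...,2]<.21)
    v,u=np.nonzero(S); (c),rad=cv2.minEnclosingCircle(np.c_[u,v].astype(np.float32)); m=((u.min()+u.max())/2,(v.min()+v.max())/2)
    print(n,len(u),c,rad,m,"bbox",u.min(),u.max(),v.min(),v.max(),"expected r",f["K"][0,0]*.011/P[S][:,2].size if 0 else f["K"][0,0]*.011/np.median(f["depth"][S]))
    p=cv2.undistortPoints(np.array([[c]],np.float64),f["K"],f["distortion"]).ravel()
    T=f["world_from_camera"]; d=T[:3,:3]@[*p,1]; d/=np.linalg.norm(d); o=T[:3,3]; O.append(o);D.append(d)
    print(" on z=.189:",o+d*(.189-o[2])/d[2])
A=sum(np.eye(3)-np.outer(d,d) for d in D); b=sum((np.eye(3)-np.outer(d,d))@o for o,d in zip(O,D))
x=np.linalg.solve(A,b); print("tri",x,[np.linalg.norm(np.cross(x-o,d)) for o,d in zip(O,D)])
E
```

```text
scene 47 (253.73684692382812, 189.15789794921875) 3.9122209548950195 (np.float64(253.5), np.float64(189.5)) bbox 250 257 186 193 expected r 3.8372052084187303
 on z=.189: [ 0.59555292 -0.03535318  0.189     ]
side 29 (255.5, 180.5) 2.9155757427215576 (np.float64(255.5), np.float64(180.5)) bbox 253 258 178 183 expected r 3.126202654161697
 on z=.189: [ 0.59319499 -0.02955031  0.189     ]
tri [ 0.59392617 -0.03366736  0.18532806] [np.float64(0.0002631915895944899), np.float64(0.00026319158959469595)]
```

View pics/scene_crop.png

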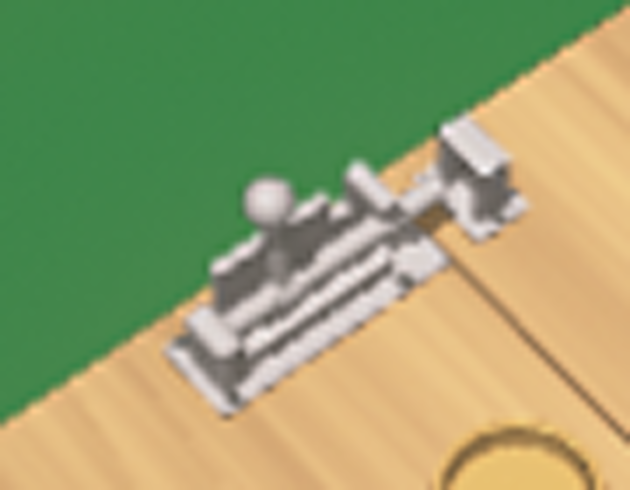

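The crop shows the knob at (268,202), leaning slightly forward, with the rail in front, the stop at (370,185) and the staple at (475,150). The knob is at about (0.594, -0.033, 0.187) and the chest yaw is -4.5°. I'll turn the gripper to match the chest and move above the knob.

Request:
{"api": "arm_command", "payload": {
  "rows": [
    {"fingers": 1,"az": 5.74},
    {"fingers": 1,"az": 5.74},
    {"fingers": 1,"az": 5.74},
    {"fingers": 1,"az": 5.74},
    {"fingers": 1,"az": 5.74},
    {"fingers": 1,"x": 0.015,"y": -0.0337},
    {"fingers": 1,"x": 0.015,"y": -0.0337},
    {"fingers": 1,"x": 0.015,"y": -0.0337},
    {"fingers": 1,"x": 0.015,"y": -0.0337},
    {"fingers": 1,"x": 0.015,"y": -0.0337}
  ],
  "grip_force": 20
}}

```text
validation failed for argument at $.ro...
```

Request:
{"api": "arm_command", "payload": {
  "rows": [
    {"fingers": 1,"x": 0.015,"y": -0.0337},
    {"fingers": 1,"x": 0.015,"y": -0.0337},
    {"fingers": 1,"x": 0.015,"y": -0.0337},
    {"fingers": 1,"x": 0.015,"y": -0.0337},
    {"fingers": 1,"x": 0.015,"y": -0.0337},
    {"fingers": 1,"x": 0.015,"y": -0.0337},
    {"fingers": 1,"x": 0.015,"y": -0.0337},
    {"fingers": 1,"x": 0.015,"y": -0.0337},
    {"fingers": 1,"x": 0.015,"y": -0.0337},
    {"fingers": 1,"x": 0.015,"y": -0.0337}
  ]
}}

```text
validation failed for argument at $.ro...
```

Request:
{"api": "arm_command", "payload": {
  "rows": [
    {"fingers": 1,"x": 0,"y": 0,"z": 0,"ax": 0,"ay": 0,"az": 5.74},
    {"fingers": 1,"x": 0,"y": 0,"z": 0,"ax": 0,"ay": 0,"az": 5.74},
    {"fingers": 1,"x": 0,"y": 0,"z": 0,"ax": 0,"ay": 0,"az": 5.74},
    {"fingers": 1,"x": 0,"y": 0,"z": 0,"ax": 0,"ay": 0,"az": 5.74},
    {"fingers": 1,"x": 0,"y": 0,"z": 0,"ax": 0,"ay": 0,"az": 5.74}
  ],
  "grip_force": 20
}}

```text
clock: 0.52
tcp_pos: [0.2768, -0.6152, 0.2497]
orientation: [-3.138, 0.13, 0.001]
contact_force: [-1.0, -0.3, 0.3]
grip_width: 0.0858
gripper_force: 0.0
```

Request:
{"api": "arm_command", "payload": {
  "rows": [
    {"fingers": 1,"x": 0.015,"y": -0.0337,"z": 0,"ax": 0,"ay": 0,"az": 0},
    {"fingers": 1,"x": 0.015,"y": -0.0337,"z": 0,"ax": 0,"ay": 0,"az": 0},
    {"fingers": 1,"x": 0.015,"y": -0.0337,"z": 0,"ax": 0,"ay": 0,"az": 0},
    {"fingers": 1,"x": 0.015,"y": -0.0337,"z": 0,"ax": 0,"ay": 0,"az": 0},
    {"fingers": 1,"x": 0.015,"y": -0.0337,"z": 0,"ax": 0,"ay": 0,"az": 0},
    {"fingers": 1,"x": 0.015,"y": -0.0337,"z": 0,"ax": 0,"ay": 0,"az": 0},
    {"fingers": 1,"x": 0.015,"y": -0.0337,"z": 0,"ax": 0,"ay": 0,"az": 0},
    {"fingers": 1,"x": 0.015,"y": -0.0337,"z": 0,"ax": 0,"ay": 0,"az": 0},
    {"fingers": 1,"x": 0.015,"y": -0.0337,"z": 0,"ax": 0,"ay": 0,"az": 0},
    {"fingers": 1,"x": 0.015,"y": -0.0337,"z": 0,"ax": 0,"ay": 0,"az": 0}
  ]
}}

```text
clock: 1.35
tcp_pos: [0.4531, -0.2895, 0.2501]
orientation: [-3.139, 0.123, 0.001]
contact_force: [0.5, -1.3, 0.6]
grip_width: 0.085
gripper_force: 0.0
```

Request:
{"api": "arm_command", "payload": {
  "rows": [
    {"fingers": 1,"x": 0.015,"y": -0.0337,"z": 0,"ax": 0,"ay": 0,"az": 0},
    {"fingers": 1,"x": 0.015,"y": -0.0337,"z": 0,"ax": 0,"ay": 0,"az": 0},
    {"fingers": 1,"x": 0.015,"y": -0.0337,"z": 0,"ax": 0,"ay": 0,"az": 0},
    {"fingers": 1,"x": 0.015,"y": -0.0337,"z": 0,"ax": 0,"ay": 0,"az": 0},
    {"fingers": 1,"x": 0.015,"y": -0.0337,"z": 0,"ax": 0,"ay": 0,"az": 0},
    {"fingers": 1,"x": 0.015,"y": -0.0337,"z": 0,"ax": 0,"ay": 0,"az": 0},
    {"fingers": 1,"x": 0.015,"y": -0.0337,"z": 0,"ax": 0,"ay": 0,"az": 0},
    {"fingers": 1,"x": 0.015,"y": -0.0337,"z": 0,"ax": 0,"ay": 0,"az": 0},
    {"fingers": 1,"x": 0,"y": 0,"z": 0,"ax": 0,"ay": 0,"az": 0},
    {"fingers": 1,"x": 0,"y": 0,"z": 0,"ax": 0,"ay": 0,"az": 0}
  ]
}}

```text
clock: 2.18
tcp_pos: [0.5939, -0.0289, 0.2497]
orientation: [-3.139, 0.115, 0.001]
contact_force: [-0.7, -0.3, 0.7]
grip_width: 0.0858
gripper_force: 0.0
```

```bash
python3 - <<'E'
from h import *
o=r.get_obs(); print({k:np.round(v,4) for k,v in o.items()})
f=r.grab_frame("wrist"); P=cloud(f); np.savez("w1.npz",**f)
m=(f["depth"]>0)&(np.hypot(P[...,0]-.594,P[...,1]+.033)<.03)&(P[...,2]>.17)&(P[...,2]<.21)
print(m.sum())
if m.sum():
    v,u=np.nonzero(m); c,rad=cv2.minEnclosingCircle(np.c_[u,v].astype(np.float32)); print(c,rad,P[m].max(0),np.median(P[m],0))
    p=cv2.undistortPoints(np.array([[c]],np.float64),f["K"],f["distortion"]).ravel(); T=f["world_from_camera"]; d=T[:3,:3]@[*p,1]; q=T[:3,3]; print(q+d*(.187-q[2])/d[2], q)
cv2.imwrite("pics/w1.png",f["frame"][...,::-1])
E
```

```text
{'clock': np.float64(2.1833), 'joints': array([ 0.0639,  0.3526, -0.1526,  1.7461,  0.0594,  1.0481, -1.7529]), 'qvel': array([ 0.045 , -0.0172,  0.0563,  0.0282,  0.0125,  0.006 ,  0.0122]), 'tau': array([ -2.4513, -50.5838,  -2.4464, -27.9087,  -0.2544,  -0.1291,
        -0.1522]), 'tcp_pos': array([ 0.5939, -0.0289,  0.2497]), 'orientation': array([-3.1385e+00,  1.1460e-01,  1.3000e-03]), 'contact_force': array([-0.6876, -0.3307,  0.7301]), 'moment': array([-0.0214,  0.012 ,  0.0195]), 'gripper_force': np.float64(0.0), 'grip_width': np.float64(0.0858)}
1022
(265.0, 218.7051239013672) 19.705230712890625 [ 0.60686807 -0.02133716  0.20171259] [ 0.59945905 -0.03201741  0.19661617]
[ 0.59602075 -0.03200928  0.187     ] [ 0.67849576 -0.03391966  0.37399385]
```

View pics/w1.png

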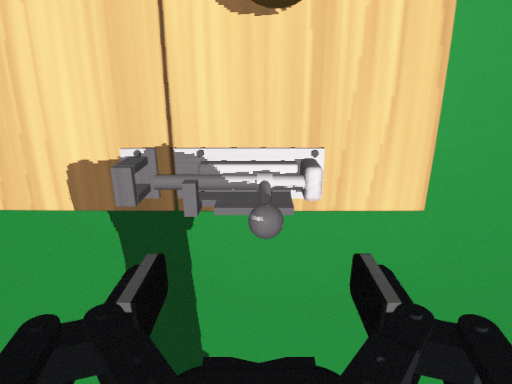

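The wrist view shows the knob at (265,219), the stop at (190,195), the notch just to its right, and the staple at (130,180), all square with the gripper. I'll lower 62 mm, shift slightly, then close.

Request:
{"api": "arm_command", "payload": {
  "rows": [
    {"fingers": 1,"x": 0.0015,"y": 0.002,"z": 0.016,"ax": 0,"ay": 0,"az": 0},
    {"fingers": 1,"x": 0,"y": 0,"z": 0.016,"ax": 0,"ay": 0,"az": 0},
    {"fingers": 1,"x": 0,"y": 0,"z": 0.015,"ax": 0,"ay": 0,"az": 0},
    {"fingers": 1,"x": 0,"y": 0,"z": 0.015,"ax": 0,"ay": 0,"az": 0},
    {"fingers": 1,"x": 0,"y": 0,"z": 0,"ax": 0,"ay": 0,"az": 0},
    {"fingers": 0,"x": 0,"y": 0,"z": 0,"ax": 0,"ay": 0,"az": 0},
    {"fingers": -0.3,"x": 0,"y": 0,"z": 0,"ax": 0,"ay": 0,"az": 0},
    {"fingers": -0.3,"x": 0,"y": 0,"z": 0,"ax": 0,"ay": 0,"az": 0},
    {"fingers": -0.3,"x": 0,"y": 0,"z": 0,"ax": 0,"ay": 0,"az": 0}
  ],
  "grip_force": 20
}}

```text
clock: 2.98
tcp_pos: [0.5954, -0.0343, 0.1894]
orientation: [3.139, -0.123, 0.003]
contact_force: [0.6, -0.6, -0.2]
grip_width: 0.0392
gripper_force: 0.0
```

```bash
python3 - <<'E'
from h import *
o=r.get_obs(); print({k:np.round(o[k],4) for k in ("clock","tcp_pos","orientation","contact_force","grip_width")})
f=r.grab_frame("wrist"); cv2.imwrite("pics/w2.png",f["frame"][...,::-1])
E
```

```text
{'clock': np.float64(2.9833), 'tcp_pos': array([ 0.5954, -0.0343,  0.1894]), 'orientation': array([ 3.1391e+00, -1.2350e-01,  2.8000e-03]), 'contact_force': array([ 0.592 , -0.6341, -0.1625]), 'grip_width': np.float64(0.0392)}
```

View pics/w2.png

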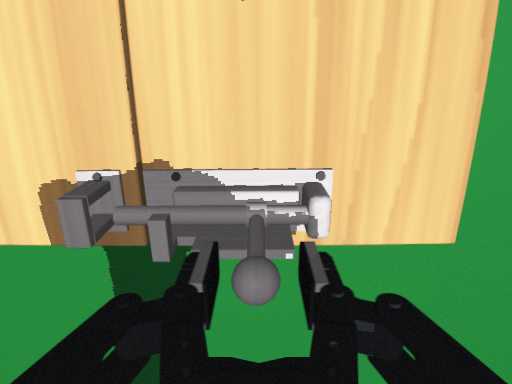

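The knob at (256,281) is centred between the pads, which are at 205 and 313. Closing now.

Request:
{"api": "arm_command", "payload": {
  "rows": [
    {"fingers": -0.7,"x": 0,"y": 0,"z": 0.001,"ax": 0,"ay": 0,"az": 0},
    {"fingers": -0.7,"x": 0,"y": 0,"z": 0,"ax": 0,"ay": 0,"az": 0},
    {"fingers": -0.7,"x": 0,"y": 0,"z": 0,"ax": 0,"ay": 0,"az": 0},
    {"fingers": -0.7,"x": 0,"y": 0,"z": 0,"ax": 0,"ay": 0,"az": 0},
    {"fingers": -0.7,"x": 0,"y": 0,"z": 0,"ax": 0,"ay": 0,"az": 0}
  ],
  "grip_force": 20
}}

```text
clock: 3.45
tcp_pos: [0.5955, -0.0338, 0.1885]
orientation: [-3.139, 0.122, -0.003]
contact_force: [-1.1, -0.3, 5.7]
grip_width: 0.0203
gripper_force: 19.4
```

Request:
{"api": "arm_command", "payload": {
  "rows": [
    {"fingers": -0.7,"x": 0,"y": -0.002,"z": 0,"ax": 0,"ay": 0,"az": 0},
    {"fingers": -0.7,"x": 0,"y": -0.003,"z": 0,"ax": 0,"ay": 0,"az": 0},
    {"fingers": -0.7,"x": 0,"y": -0.003,"z": 0,"ax": 0,"ay": 0,"az": 0},
    {"fingers": -0.7,"x": 0,"y": -0.003,"z": 0,"ax": 0,"ay": 0,"az": 0},
    {"fingers": -0.7,"x": 0,"y": -0.003,"z": 0,"ax": 0,"ay": 0,"az": 0},
    {"fingers": -0.7,"x": 0,"y": -0.003,"z": 0,"ax": 0,"ay": 0,"az": 0},
    {"fingers": -0.7,"x": 0,"y": -0.002,"z": 0,"ax": 0,"ay": 0,"az": 0}
  ]
}}

```text
clock: 4.03
tcp_pos: [0.5968, -0.0161, 0.1884]
orientation: [3.138, -0.124, 0.002]
contact_force: [-1.7, -2.7, 6.2]
grip_width: 0.0201
gripper_force: 19.4
```

Request:
{"api": "arm_command", "payload": {
  "rows": [
    {"fingers": -0.7,"x": 0,"y": -0.001,"z": 0,"ax": 0,"ay": 0,"az": 0},
    {"fingers": -0.7,"x": 0,"y": -0.001,"z": 0,"ax": 0,"ay": 0,"az": 0},
    {"fingers": -0.7,"x": 0,"y": -0.001,"z": 0,"ax": 0,"ay": 0,"az": 0}
  ]
}}

```text
clock: 4.28
tcp_pos: [0.597, -0.0131, 0.1885]
orientation: [3.138, -0.124, 0.002]
contact_force: [-2.0, -2.2, 6.1]
grip_width: 0.0208
gripper_force: 19.4
```

```bash
python3 - <<'E'
from h import *
f=dict(np.load("w1.npz")); P=cloud(f); c=np.array([.6968,.0172]); t=np.radians(-4.5)
x=np.array([np.cos(t),np.sin(t)]); y=np.array([-np.sin(t),np.cos(t)])
L=np.dstack([(P[...,:2]-c)@x,(P[...,:2]-c)@y,P[...,2]])
m=(L[...,2]>.138)&(L[...,2]<.155)&(L[...,0]<-.098)&(L[...,0]>-.115)&(L[...,1]<.03)&(L[...,1]>-.11)
h,e=np.histogram(L[m][:,1],bins=np.arange(-.11,.03,.002)); z=[np.round(L[m&(L[...,1]>=a)&(L[...,1]<a+.002)][:,2].max(),3) if n else 0 for n,a in zip(h,e)]
for a,n,q in zip(e,h,z): print(round(a,3),n,q,end=" | ")
k=(L[...,2]>.183)&(L[...,2]<.205)&(abs(L[...,0]+.097)<.02)&(abs(L[...,1]+.055)<.02)
print("\nknob y range",L[k][:,1].min(),L[k][:,1].max())
E
```

```text
-0.11 0 0 | -0.108 0 0 | -0.106 0 0 | -0.104 0 0 | -0.102 2 0.138 | -0.1 8 0.139 | -0.098 10 0.14 | -0.096 10 0.14 | -0.094 12 0.14 | -0.092 15 0.14 | -0.09 6 0.14 | -0.088 0 0 | -0.086 0 0 | -0.084 0 0 | -0.082 0 0 | -0.08 22 0.148 | -0.078 28 0.148 | -0.076 28 0.148 | -0.074 32 0.148 | -0.072 27 0.148 | -0.07 22 0.148 | -0.068 14 0.148 | -0.066 8 0.144 | -0.064 1 0.139 | -0.062 0 0 | -0.06 0 0 | -0.058 0 0 | -0.056 0 0 | -0.054 0 0 | -0.052 6 0.144 | -0.05 11 0.147 | -0.048 17 0.147 | -0.046 32 0.148 | -0.044 30 0.148 | -0.042 25 0.148 | -0.04 32 0.148 | -0.038 32 0.148 | -0.036 26 0.148 | -0.034 32 0.148 | -0.032 27 0.148 | -0.03 31 0.148 | -0.028 32 0.148 | -0.026 23 0.147 | -0.024 32 0.148 | -0.022 32 0.148 | -0.02 16 0.148 | -0.018 0 0 | -0.016 0 0 | -0.014 0 0 | -0.012 0 0 | -0.01 0 0 | -0.008 66 0.151 | -0.006 43 0.151 | -0.004 46 0.151 | -0.002 47 0.151 | 0.0 47 0.151 | 0.002 32 0.152 | 0.004 0 0 | 0.006 0 0 | 0.008 0 0 | 0.01 0 0 | 0.012 0 0 | 0.014 0 0 | 0.016 0 0 | 0.018 0 0 | 0.02 0 0 | 0.022 0 0 | 0.024 0 0 | 0.026 0 0 | 
knob y range -0.06731419017398477 -0.046425056383798104
```

Depth puts the rail end at y = -19 mm and the stop face at -7.5 mm. The gap comes to about 12 mm, as the text says, so travel to the stop is about 45 mm, with about 24 mm left. I'll go 17 mm, then feel for it.

Request:
{"api": "arm_command", "payload": {
  "rows": [
    {"fingers": -0.7,"x": 0,"y": -0.002,"z": 0,"ax": 0,"ay": 0,"az": 0},
    {"fingers": -0.7,"x": 0,"y": -0.002,"z": 0,"ax": 0,"ay": 0,"az": 0},
    {"fingers": -0.7,"x": 0,"y": -0.002,"z": 0,"ax": 0,"ay": 0,"az": 0},
    {"fingers": -0.7,"x": 0,"y": -0.002,"z": 0,"ax": 0,"ay": 0,"az": 0}
  ]
}}

```text
clock: 4.62
tcp_pos: [0.5976, -0.0053, 0.1884]
orientation: [3.138, -0.124, 0.002]
contact_force: [-1.7, -2.4, 6.2]
grip_width: 0.0203
gripper_force: 19.5
```

Request:
{"api": "arm_command", "payload": {
  "rows": [
    {"fingers": -0.7,"x": 0,"y": -0.002,"z": 0,"ax": 0,"ay": 0,"az": 0},
    {"fingers": -0.7,"x": 0,"y": -0.002,"z": 0,"ax": 0,"ay": 0,"az": 0},
    {"fingers": -0.7,"x": 0,"y": -0.002,"z": 0,"ax": 0,"ay": 0,"az": 0},
    {"fingers": -0.7,"x": 0,"y": -0.002,"z": 0,"ax": 0,"ay": 0,"az": 0},
    {"fingers": -0.7,"x": 0,"y": -0.001,"z": 0,"ax": 0,"ay": 0,"az": 0}
  ]
}}

```text
clock: 5.03
tcp_pos: [0.5983, 0.004, 0.1884]
orientation: [3.138, -0.124, 0.002]
contact_force: [-1.9, -2.7, 5.6]
grip_width: 0.0206
gripper_force: 19.5
```

Request:
{"api": "arm_command", "payload": {
  "rows": [
    {"fingers": -0.7,"x": 0,"y": -0.001,"z": 0,"ax": 0,"ay": 0,"az": 0},
    {"fingers": -0.7,"x": 0,"y": -0.001,"z": 0,"ax": 0,"ay": 0,"az": 0},
    {"fingers": -0.7,"x": 0,"y": -0.001,"z": 0,"ax": 0,"ay": 0,"az": 0}
  ]
}}

```text
clock: 5.28
tcp_pos: [0.5986, 0.0067, 0.1884]
orientation: [3.138, -0.124, 0.002]
contact_force: [-1.3, -3.2, 6.3]
grip_width: 0.0201
gripper_force: 19.5
```

Request:
{"api": "arm_command", "payload": {
  "rows": [
    {"fingers": -0.7,"x": 0,"y": -0.001,"z": 0,"ax": 0,"ay": 0,"az": 0},
    {"fingers": -0.7,"x": 0,"y": -0.0005,"z": 0,"ax": 0,"ay": 0,"az": 0}
  ]
}}

```text
clock: 5.45
tcp_pos: [0.5987, 0.0084, 0.1885]
orientation: [3.138, -0.124, 0.002]
contact_force: [-1.9, -3.0, 6.5]
grip_width: 0.0202
gripper_force: 19.4
```

Request:
{"api": "arm_command", "payload": {
  "rows": [
    {"fingers": -0.7,"x": 0,"y": -0.0005,"z": 0,"ax": 0,"ay": 0,"az": 0},
    {"fingers": -0.7,"x": 0,"y": -0.0005,"z": 0,"ax": 0,"ay": 0,"az": 0}
  ]
}}

```text
clock: 5.62
tcp_pos: [0.5987, 0.0093, 0.1884]
orientation: [3.138, -0.124, 0.002]
contact_force: [-1.6, -2.3, 6.2]
grip_width: 0.0203
gripper_force: 19.5
```

Request:
{"api": "arm_command", "payload": {
  "rows": [
    {"fingers": -0.7,"x": 0,"y": -0.0005,"z": 0,"ax": 0,"ay": 0,"az": 0},
    {"fingers": -0.7,"x": 0,"y": -0.0005,"z": 0,"ax": 0,"ay": 0,"az": 0}
  ]
}}

```text
clock: 5.78
tcp_pos: [0.5988, 0.0103, 0.1884]
orientation: [3.138, -0.124, 0.002]
contact_force: [-2.0, -2.6, 6.7]
grip_width: 0.0209
gripper_force: 19.5
```

Request:
{"api": "arm_command", "payload": {
  "rows": [
    {"fingers": -0.7,"x": 0,"y": -0.0005,"z": 0,"ax": 0,"ay": 0,"az": 0},
    {"fingers": -0.7,"x": 0,"y": -0.0005,"z": 0,"ax": 0,"ay": 0,"az": 0}
  ]
}}

```text
clock: 5.95
tcp_pos: [0.5989, 0.0112, 0.1884]
orientation: [3.138, -0.124, 0.002]
contact_force: [-1.8, -2.8, 6.3]
grip_width: 0.0204
gripper_force: 19.5
```

Request:
{"api": "arm_command", "payload": {
  "rows": [
    {"fingers": -0.7,"x": 0,"y": -0.0005,"z": 0,"ax": 0,"ay": 0,"az": 0},
    {"fingers": -0.7,"x": 0,"y": -0.0005,"z": 0,"ax": 0,"ay": 0,"az": 0}
  ]
}}

```text
clock: 6.12
tcp_pos: [0.599, 0.0122, 0.1884]
orientation: [3.138, -0.124, 0.002]
contact_force: [-2.1, -3.1, 6.2]
grip_width: 0.0206
gripper_force: 19.5
```

Request:
{"api": "arm_command", "payload": {
  "rows": [
    {"fingers": -0.7,"x": 0,"y": -0.0005,"z": 0,"ax": 0,"ay": 0,"az": 0},
    {"fingers": -0.7,"x": 0,"y": -0.0005,"z": 0,"ax": 0,"ay": 0,"az": 0}
  ]
}}

```text
clock: 6.28
tcp_pos: [0.599, 0.013, 0.1884]
orientation: [3.138, -0.124, 0.002]
contact_force: [-0.4, -4.2, 7.0]
grip_width: 0.0205
gripper_force: 19.5
```

Request:
{"api": "arm_command", "payload": {
  "rows": [
    {"fingers": -0.7,"x": 0,"y": -0.0005,"z": 0,"ax": 0,"ay": 0,"az": 0},
    {"fingers": -0.7,"x": 0,"y": 0,"z": 0,"ax": 0,"ay": 0,"az": 0}
  ]
}}

```text
clock: 6.45
tcp_pos: [0.5991, 0.013, 0.1884]
orientation: [3.137, -0.125, 0.002]
contact_force: [-2.0, -4.7, 6.6]
grip_width: 0.0205
gripper_force: 19.5
```

Request:
{"api": "arm_command", "payload": {
  "rows": [
    {"fingers": -0.7,"x": 0,"y": -0.0005,"z": 0,"ax": 0,"ay": 0,"az": 0},
    {"fingers": -0.7,"x": 0,"y": 0,"z": 0,"ax": 0,"ay": 0,"az": 0}
  ]
}}

```text
clock: 6.62
tcp_pos: [0.5991, 0.0131, 0.1884]
orientation: [3.136, -0.125, 0.002]
contact_force: [-1.9, -5.9, 6.7]
grip_width: 0.0204
gripper_force: 19.5
```

The stop is felt: y stalls at 0.013 while the push rises to 6 N. Now I'll back off about 1.3 mm.

Request:
{"api": "arm_command", "payload": {
  "rows": [
    {"fingers": -0.7,"x": 0,"y": 0.001,"z": 0,"ax": 0,"ay": 0,"az": 0},
    {"fingers": -0.7,"x": 0,"y": 0.0015,"z": 0,"ax": 0,"ay": 0,"az": 0},
    {"fingers": -0.7,"x": 0,"y": 0,"z": 0,"ax": 0,"ay": 0,"az": 0}
  ]
}}

```text
clock: 6.87
tcp_pos: [0.5991, 0.0128, 0.1885]
orientation: [-3.139, 0.123, -0.003]
contact_force: [-0.7, -1.2, 5.6]
grip_width: 0.0204
gripper_force: 19.5
```

Request:
{"api": "arm_command", "payload": {
  "rows": [
    {"fingers": -0.7,"x": 0,"y": 0.001,"z": 0,"ax": 0,"ay": 0,"az": 0},
    {"fingers": -0.7,"x": 0,"y": 0.001,"z": 0,"ax": 0,"ay": 0,"az": 0},
    {"fingers": -0.7,"x": 0,"y": 0,"z": 0,"ax": 0,"ay": 0,"az": 0}
  ]
}}

```text
clock: 7.12
tcp_pos: [0.599, 0.0119, 0.1885]
orientation: [-3.138, 0.121, -0.003]
contact_force: [-1.2, 2.7, 5.0]
grip_width: 0.0202
gripper_force: 19.5
```

Request:
{"api": "arm_command", "payload": {
  "rows": [
    {"fingers": -0.7,"x": 0,"y": 0.0005,"z": 0,"ax": 0,"ay": 0,"az": 0},
    {"fingers": -0.7,"x": -0.0034,"y": 0,"z": 0.0006,"ax": 0,"ay": 0,"az": 0},
    {"fingers": -0.7,"x": -0.0034,"y": 0,"z": 0.0009,"ax": 0,"ay": 0,"az": 0},
    {"fingers": -0.7,"x": -0.0033,"y": 0,"z": 0.0011,"ax": 0,"ay": 0,"az": 0},
    {"fingers": -0.7,"x": -0.0033,"y": 0,"z": 0.0012,"ax": 0,"ay": 0,"az": 0},
    {"fingers": -0.7,"x": 0,"y": 0,"z": 0,"ax": 0,"ay": 0,"az": 0}
  ]
}}

```text
clock: 7.62
tcp_pos: [0.5852, 0.0125, 0.1843]
orientation: [-3.138, 0.121, -0.002]
contact_force: [-0.4, 2.8, 5.6]
grip_width: 0.0202
gripper_force: 19.8
```

Request:
{"api": "arm_command", "payload": {
  "rows": [
    {"fingers": -0.7,"x": -0.0032,"y": 0,"z": 0.0014,"ax": 0,"ay": 0,"az": 0},
    {"fingers": -0.7,"x": -0.0031,"y": 0,"z": 0.0016,"ax": 0,"ay": 0,"az": 0},
    {"fingers": -0.7,"x": -0.003,"y": 0,"z": 0.0018,"ax": 0,"ay": 0,"az": 0},
    {"fingers": -0.7,"x": -0.0028,"y": 0,"z": 0.002,"ax": 0,"ay": 0,"az": 0},
    {"fingers": -0.7,"x": 0,"y": 0,"z": 0,"ax": 0,"ay": 0,"az": 0}
  ]
}}

```text
clock: 8.03
tcp_pos: [0.5719, 0.0126, 0.1762]
orientation: [3.139, -0.122, -0.002]
contact_force: [-0.6, 3.4, 2.9]
grip_width: 0.0201
gripper_force: 19.9
```

The bolt has crept back nearly 1 mm, so I'll ease it forward again.

Request:
{"api": "arm_command", "payload": {
  "rows": [
    {"fingers": -0.7,"x": 0,"y": -0.001,"z": 0,"ax": 0,"ay": 0,"az": 0},
    {"fingers": -0.7,"x": 0,"y": -0.001,"z": 0,"ax": 0,"ay": 0,"az": 0},
    {"fingers": -0.7,"x": 0,"y": -0.001,"z": 0,"ax": 0,"ay": 0,"az": 0},
    {"fingers": -0.7,"x": 0,"y": 0,"z": 0,"ax": 0,"ay": 0,"az": 0}
  ]
}}

```text
clock: 8.37
tcp_pos: [0.5727, 0.0143, 0.1765]
orientation: [3.138, -0.124, -0.002]
contact_force: [-3.6, -2.7, 3.8]
grip_width: 0.02
gripper_force: 20.1
```

Request:
{"api": "arm_command", "payload": {
  "rows": [
    {"fingers": -0.7,"x": -0.0027,"y": 0.0005,"z": 0.0021,"ax": 0,"ay": 0,"az": 0},
    {"fingers": -0.7,"x": -0.0026,"y": 0.0003,"z": 0.0023,"ax": 0,"ay": 0,"az": 0},
    {"fingers": -0.7,"x": -0.0025,"y": 0,"z": 0.0025,"ax": 0,"ay": 0,"az": 0},
    {"fingers": -0.7,"x": -0.0023,"y": 0,"z": 0.0026,"ax": 0,"ay": 0,"az": 0},
    {"fingers": -0.7,"x": 0,"y": 0,"z": 0,"ax": 0,"ay": 0,"az": 0}
  ]
}}

```text
clock: 8.78
tcp_pos: [0.5626, 0.0151, 0.1665]
orientation: [3.139, -0.123, -0.001]
contact_force: [-1.1, -1.5, -0.8]
grip_width: 0.0205
gripper_force: 20.1
```

Request:
{"api": "arm_command", "payload": {
  "rows": [
    {"fingers": -0.7,"x": -0.0021,"y": 0,"z": 0.0028,"ax": 0,"ay": 0,"az": 0},
    {"fingers": -0.7,"x": -0.002,"y": 0,"z": 0.0029,"ax": 0,"ay": 0,"az": 0},
    {"fingers": -0.7,"x": -0.0018,"y": 0,"z": 0.003,"ax": 0,"ay": 0,"az": 0},
    {"fingers": -0.7,"x": -0.0016,"y": 0,"z": 0.0031,"ax": 0,"ay": 0,"az": 0},
    {"fingers": -0.7,"x": 0,"y": 0,"z": 0,"ax": 0,"ay": 0,"az": 0}
  ]
}}

```text
clock: 9.2
tcp_pos: [0.5548, 0.0157, 0.1545]
orientation: [3.139, -0.123, -0.002]
contact_force: [0.7, -1.9, -0.4]
grip_width: 0.02
gripper_force: 20.3
```

Request:
{"api": "arm_command", "payload": {
  "rows": [
    {"fingers": -0.7,"x": -0.001,"y": 0,"z": 0.003,"ax": 0,"ay": 0,"az": 0},
    {"fingers": -0.7,"x": -0.0008,"y": 0,"z": 0.003,"ax": 0,"ay": 0,"az": 0},
    {"fingers": -0.7,"x": -0.0006,"y": 0,"z": 0.002,"ax": 0,"ay": 0,"az": 0},
    {"fingers": -0.7,"x": -0.0004,"y": 0,"z": 0.002,"ax": 0,"ay": 0,"az": 0},
    {"fingers": -0.7,"x": 0,"y": 0,"z": 0,"ax": 0,"ay": 0,"az": 0}
  ]
}}

```text
clock: 9.62
tcp_pos: [0.5521, 0.0162, 0.1447]
orientation: [3.139, -0.123, -0.002]
contact_force: [-2.8, -2.5, 1.1]
grip_width: 0.0205
gripper_force: 20.6
```

Request:
{"api": "arm_command", "payload": {
  "rows": [
    {"fingers": -0.7,"x": -0.0002,"y": 0,"z": 0.0015,"ax": 0,"ay": 0,"az": 0},
    {"fingers": -0.7,"x": -0.0002,"y": 0,"z": 0.0015,"ax": 0,"ay": 0,"az": 0},
    {"fingers": -0.7,"x": 0,"y": 0,"z": 0,"ax": 0,"ay": 0,"az": 0}
  ]
}}

```text
clock: 9.87
tcp_pos: [0.5517, 0.0163, 0.142]
orientation: [3.139, -0.122, -0.002]
contact_force: [-4.6, -1.0, 1.4]
grip_width: 0.0203
gripper_force: 20.6
```

Request:
{"api": "arm_command", "payload": {
  "rows": [
    {"fingers": -0.7,"x": 0,"y": 0,"z": 0.001,"ax": 0,"ay": 0,"az": 0},
    {"fingers": -0.7,"x": 0,"y": 0,"z": 0.001,"ax": 0,"ay": 0,"az": 0},
    {"fingers": -0.7,"x": 0,"y": 0,"z": 0,"ax": 0,"ay": 0,"az": 0}
  ]
}}

```text
clock: 10.12
tcp_pos: [0.5516, 0.0162, 0.14]
orientation: [3.139, -0.123, -0.002]
contact_force: [-4.1, -0.4, 1.9]
grip_width: 0.0208
gripper_force: 20.7
```

Request:
{"api": "arm_command", "payload": {
  "rows": [
    {"fingers": -0.7,"x": 0,"y": 0,"z": 0.001,"ax": 0,"ay": 0,"az": 0},
    {"fingers": -0.7,"x": 0,"y": 0,"z": 0.001,"ax": 0,"ay": 0,"az": 0},
    {"fingers": -0.7,"x": 0,"y": 0,"z": 0,"ax": 0,"ay": 0,"az": 0}
  ]
}}

```text
clock: 10.37
tcp_pos: [0.5516, 0.0162, 0.138]
orientation: [3.139, -0.123, -0.002]
contact_force: [-5.1, -0.7, 1.3]
grip_width: 0.0202
gripper_force: 20.7
```

Request:
{"api": "arm_command", "payload": {
  "rows": [
    {"fingers": -0.7,"x": 0,"y": 0,"z": 0.001,"ax": 0,"ay": 0,"az": 0},
    {"fingers": -0.7,"x": 0,"y": 0,"z": 0.001,"ax": 0,"ay": 0,"az": 0},
    {"fingers": -0.7,"x": 0,"y": 0,"z": 0,"ax": 0,"ay": 0,"az": 0}
  ]
}}

```text
clock: 10.62
tcp_pos: [0.5516, 0.0163, 0.136]
orientation: [3.139, -0.122, -0.002]
contact_force: [-5.1, -1.8, 1.5]
grip_width: 0.0204
gripper_force: 20.7
```

Request:
{"api": "arm_command", "payload": {
  "rows": [
    {"fingers": -0.7,"x": -0.0005,"y": 0,"z": 0.001,"ax": 0,"ay": 0,"az": 0},
    {"fingers": -0.7,"x": -0.0005,"y": 0,"z": 0.001,"ax": 0,"ay": 0,"az": 0},
    {"fingers": -0.7,"x": 0,"y": 0,"z": 0,"ax": 0,"ay": 0,"az": 0}
  ]
}}

```text
clock: 10.87
tcp_pos: [0.5514, 0.0163, 0.1343]
orientation: [-3.139, 0.122, -0.001]
contact_force: [-2.9, -1.6, 0.3]
grip_width: 0.0201
gripper_force: 20.7
```

```bash
python3 - <<'E'
from h import *
a=[]
for n,(u,v) in {"side":(255,190),"scene":(262,195)}.items():
    f=r.grab_frame(n); i=f["frame"][v-35:v+35,u-35:u+35,::-1]; a.append(cv2.resize(i,(380,380),interpolation=cv2.INTER_CUBIC))
w=r.grab_frame("wrist"); cv2.imwrite("pics/c3.png",np.hstack(a)); cv2.imwrite("pics/w3.png",w["frame"][...,::-1])
o=r.get_obs(); print(o["contact_force"],o["moment"],o["tcp_pos"])
E
```

```text
[-3.07610268 -1.17518127 -0.12034895] [-0.33594252  0.4753197   0.02830111] [0.55145399 0.01627398 0.13435693]
```

View pics/w3.png

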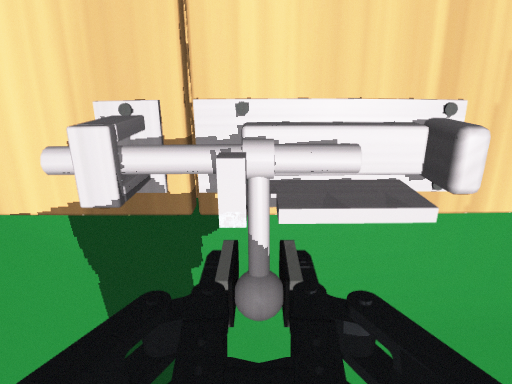

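The wrist view shows the handle down in the notch: the bar is at (258,210), between the stop at (232,190) and the rail end at (278,200). One more small press to feel the floor.

Request:
{"api": "arm_command", "payload": {
  "rows": [
    {"fingers": -0.7,"x": 0,"y": 0,"z": 0.001,"ax": 0,"ay": 0,"az": 0},
    {"fingers": -0.7,"x": 0,"y": 0,"z": 0.001,"ax": 0,"ay": 0,"az": 0},
    {"fingers": -0.7,"x": 0,"y": 0,"z": 0,"ax": 0,"ay": 0,"az": 0}
  ]
}}

```text
clock: 11.27
tcp_pos: [0.5515, 0.0163, 0.1324]
orientation: [-3.139, 0.123, -0.0]
contact_force: [-2.4, -1.7, 1.0]
grip_width: 0.02
gripper_force: 20.7
```

```bash
python3 - <<'E'
from h import *
f=r.grab_frame("wrist"); P=cloud(f); c=np.array([.6968,.0172]); t=np.radians(-4.5)
x=np.array([np.cos(t),np.sin(t)]); y=np.array([-np.sin(t),np.cos(t)])
L=np.dstack([(P[...,:2]-c)@x,(P[...,:2]-c)@y,P[...,2]])
bar=L[185:265,259]; print("bar mid col (x,y,z):"); print(np.round(bar[::8],4).tolist())
k=L[275:315,240:280].reshape(-1,3); k=k[(k[:,2]>.11)]; print("knob top z",np.percentile(k[:,2],[50,95,100]),"at",k[np.argmax(k[:,2])],"x rng",k[:,0].min(),k[:,0].max())
b=bar[(bar[:,2]>.11)&(bar[:,0]<-.1)&(bar[:,0]>-.135)]; s=np.polyfit(b[:,0],b[:,2],1); print("slope",s, "turn est",np.pi/2-np.arctan(s[0]))
E
```

```text
bar mid col (x,y,z):
[[-0.0982, -0.0114, 0.1384], [-0.1019, -0.0114, 0.137], [-0.1051, -0.0114, 0.1374], [-0.108, -0.0114, 0.1386], [-0.1108, -0.0114, 0.14], [-0.1149, -0.0114, 0.1384], [-0.1178, -0.0114, 0.1398], [-0.1211, -0.0114, 0.1403], [-0.1241, -0.0114, 0.1413], [-0.1276, -0.0114, 0.1415]]
knob top z [0.14672136 0.1499975  0.25680743] at [-0.06017537 -0.01104809  0.25680743] x rng -0.1536442018238291 -0.06017537171800488
slope [-0.12491725  0.12511922] turn est 1.6950698419297319
```

The bar slopes up 0.125 rad, so turn is about 1.45, within the 1.40–1.48 floor range. The handle is seated and the pads were only slipping on the ball. Releasing and retreating.

Request:
{"api": "arm_command", "payload": {
  "rows": [
    {"fingers": 0.0,"x": 0,"y": 0,"z": 0,"ax": 0,"ay": 0,"az": 0},
    {"fingers": 0.0,"x": 0,"y": 0,"z": 0,"ax": 0,"ay": 0,"az": 0},
    {"fingers": 0.0,"x": 0,"y": 0,"z": 0,"ax": 0,"ay": 0,"az": 0},
    {"fingers": 0.0,"x": 0,"y": 0,"z": 0,"ax": 0,"ay": 0,"az": 0},
    {"fingers": 0.0,"x": 0,"y": 0,"z": 0,"ax": 0,"ay": 0,"az": 0}
  ]
}}

```text
clock: 11.73
tcp_pos: [0.5516, 0.0165, 0.1325]
orientation: [-3.139, 0.122, -0.001]
contact_force: [0.9, 0.0, -0.1]
grip_width: 0.0428
gripper_force: 0.0
```

Request:
{"api": "arm_command", "payload": {
  "rows": [
    {"fingers": 0.0,"x": 0,"y": 0,"z": -0.01,"ax": 0,"ay": 0,"az": 0},
    {"fingers": 0.0,"x": 0,"y": 0,"z": -0.02,"ax": 0,"ay": 0,"az": 0},
    {"fingers": 0.0,"x": 0,"y": 0,"z": -0.03,"ax": 0,"ay": 0,"az": 0},
    {"fingers": 0.0,"x": 0,"y": 0,"z": -0.03,"ax": 0,"ay": 0,"az": 0},
    {"fingers": 0.0,"x": 0,"y": 0,"z": -0.02,"ax": 0,"ay": 0,"az": 0},
    {"fingers": 0.0,"x": 0,"y": 0,"z": 0,"ax": 0,"ay": 0,"az": 0},
    {"fingers": 0.0,"x": 0,"y": 0,"z": 0,"ax": 0,"ay": 0,"az": 0},
    {"fingers": 0.0,"x": 0,"y": 0,"z": 0,"ax": 0,"ay": 0,"az": 0}
  ]
}}

```text
clock: 12.4
tcp_pos: [0.5509, 0.0162, 0.2421]
orientation: [3.139, -0.123, -0.001]
contact_force: [-1.1, -0.9, -0.3]
grip_width: 0.0427
gripper_force: 0.0
```

```bash
python3 - <<'E'
from h import *
f=r.grab_frame("wrist"); cv2.imwrite("pics/w4.png",f["frame"][...,::-1]); P=cloud(f); c=np.array([.6968,.0172]); t=np.radians(-4.5)
x=np.array([np.cos(t),np.sin(t)]); y=np.array([-np.sin(t),np.cos(t)])
L=np.dstack([(P[...,:2]-c)@x,(P[...,:2]-c)@y,P[...,2]])
k=L[(abs(L[...,0]+.145)<.014)&(abs(L[...,1]+.012)<.015)&(L[...,2]>.12)&(L[...,2]<.18)]; print("knob top",len(k),np.percentile(k[:,2],98),np.median(k,0),k.min(0),k.max(0))
E
```

```text
knob top 748 0.15041709763844868 [-0.14348796 -0.01113629  0.14627303] [-0.15758618 -0.02231857  0.13625418] [-0.13104614 -0.00068749  0.15088979]
```

View pics/w4.png

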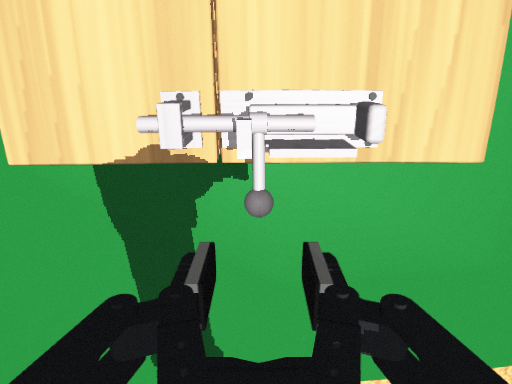

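The handle is lying in the notch, with the knob at (259,203) and its centre at about z = 0.139, so turn is about 1.42. The bolt tip is through the staple at (172,123) and the gripper is clear. Handing in.

```bash
python3 -c "
from bench import r
print(r.hand_in())"
```

```text
the job is handed in; nothing more can be done
None
```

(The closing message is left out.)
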